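# Square up a row of sanding blocks against a sprung rail

## Robot

A 6-joint arm with a two-finger parallel gripper is mounted at the origin on a cart in front of the work surface, level with it; the furniture and walls round the work are solid. World frame = base frame: x ahead of the robot, y to its left, z up, the work surface at z = 0. Lengths are in m, angles in rad, forces in N, time in s.
With the tool pointing down it reaches from about 0.375 to 0.975 m from the base axis. Payload 3.8 kg.
Tool frame: the origin (TCP) lies midway between the tips of the shut fingers; the grasp point (between the pads) lies bot.grasp_offset behind it (bot.grasp_offset is the distance from the TCP to the grasp point, in m); z points along the fingers, y is the direction in which the jaws open and shut (so a half turn about z gives the same grasp; the last joint's range is limited). The gripper opens to 85 mm and grips with 20 to 120 N. Pads are 22 mm wide; open, the fingers measure 114 mm over their backs; the gripper's body (76 mm by 85 mm) begins 54 mm behind the grasp point. The pads swing forward as they close: fully open they stand 13 mm farther back than shut.
Start: joints at [1.196, 0.264, 1.604, -0, 1.274, -0.037], TCP at [0.224, 0.637, 0.203] pointing down, gripper open.
Joint ranges: [-2.63, 2.63], [-0.94, 2.18], [0.31, 2.57], [-1.31, 4.45], [0, 2.66], [-2.55, 2.55]. Speed limits (rad/s): [2.57, 2.57, 3.14, 3.14, 3.14, 3.14].

## Interface

Orientations are given as a rotation vector (axis times angle).
In Python, from workcell import read_state, viewer, job, bot gives the robot as it stands.
- The arm moves only by the shell command python3 -m crank 'ROWS' [FORCE]. ROWS is text: rows parted by semicolons, each of 7 numbers parted by spaces: the shift along the tool's x, y, z in mm, then the turn, a rotation vector about the tool's x, y, z in rad, then the closure in counts, from 0 (fully open) to 255 (shut). A call has 1 to 20 rows; each row is the pose to reach, as a shift and turn from the pose commanded when the call began, along the tool's axes at that moment; what a row does not reach only later rows make up. A row lasts 1/8 s, in which the tool goes at most 62.5 mm and 10.7 degrees, less where a joint would pass 70% of its speed; a pose out of reach is approached as far as the arm can. A call with a gripper value outside its range is refused whole. The fingers move at their own pace and stop on an object; FORCE is the grip in N (left out, the last holds). Time passes only in rows, so rows that repeat a pose let the fingers close. It gives the time, the measured TCP pose, the force and the opening at its end, in the units of the state.
- read_state(): the state, without advancing time (a new reading comes with each control period).
- viewer.read_camera(name): name is "scene" or "top"; returns a dict with "pixels" (400x640x3 uint8, red, green, blue), "vertical_fov" (degrees; the focal length in pixels is half the picture's height over the tangent of half this angle, whatever the lens; pixels are square), "cx", "cy" (the principal point, pixels), "view" (4x4, takes a point from world to camera coordinates). Camera axes: x right, y up, looking along -z (the intrinsics and any distortion apply to the point x, -y, -z); pixel columns grow to the right and rows downward; lengths in m; the calibration is good to about 2 mm. A picture is of the moment at which its call begins. There is no depth.
- job.finish_job(): hands the job in, once; it reports no verdict.
The state is a dict: "time": time; "q": joint angles; "joint_vel": joint speeds; "joint_torque": joint torques, N m; "tool_pos": TCP position; "tcp_rot": TCP orientation; "wrist_force": force on the tool from outside, world axes, zero at the start; "torque": the same for the moment, N m; "width": opening from 0.0 (shut) to 1.0 (fully open).
Only numpy, scipy, OpenCV 4.12 (cv2) and the standard library are available. Lean on these libraries where they do the work, as an engineer would, in place of code of your own. Each camera call takes 0.05 s, during which the arm holds its last target.

## Task

Four sanding blocks lie out of line in front of the jig's sprung rail and are to be faced with one strip of abrasive. Take the straightedge by its grip and, with its edge and not with the fingers, push the whole row back against the rail until all four blocks press on it together and the springs just give; keep the pressure light and do not ram the rail to its hard stop. Then draw the straightedge straight back well clear of the row (about a hand's breadth), stand it on its foot on the bench and let go, leaving the blocks in one straight, square row and the small things round the work where they are.

Things in the scene. Friction and masses are not known exactly. Their poses are not given: they have to be found in the camera images.
- jig: Fixed wooden line-up jig behind the row, 270 mm wide (y), 56 mm high at most. +x is the way the blocks must be pushed (away from the robot), y runs along the row. Its sprung rail stands nearest the blocks, which lie on the bench, not on the jig. The origin lies on the bench, below the MIDDLE of the range in which the rail's face may be set.
- rail_range_mid (a point): Point 21 mm above the jig's origin. The rail (wood, 280 mm along y, 15 mm thick, 4 to 38 mm above the bench) is locked elsewhere each time: its face, parallel to jig y, is 20 mm short of to 20 mm beyond this point in jig x (not given: look or feel). It gives in +x on springs from 2 N, then 1.8 N per mm, to a hard stop at 6 mm (13 N), and can rock 2 degrees about vertical.
- straightedge_grip (a point): Middle of the straightedge's wooden grip, 60 mm above the underside of its foot. The grip is 130 mm long (y), 22 mm thick (x), and spans 36 to 78 mm above the bench: hold it across its 22 mm from above. +x is the way the flat working face looks; that face is 17 mm in +x from here. z is up.
- straightedge: Straightedge: aluminium angle 290 mm long (y), upright blade 6 mm thick and 40 mm high, flat foot 5 mm thick running 56 mm back (-x) from the working face; it stands on its foot on the bench in front of the row, 0.4 kg. Origin at the middle of the lower edge of the working face; x out of that face, y along the edge, z up.
- block_1_center (a point): Centre of cork sanding block 1 of 4 equal ones (counted along jig +y): 90 mm long (its y), 46 mm wide (its x), 27 mm high, about 0.06 kg, lying flat, end on to the rail; its +y points to the robot, its -y end, 45 mm from here, faces the rail. Centres are about 63 mm apart along jig y; the row is out of line and each block a little askew.
- block_1: Sanding block 1; origin at the centre of its underside, axes as at its centre.
- block_2_center (a point): Centre of cork sanding block 2 of 4 equal ones (counted along jig +y): 90 mm long (its y), 46 mm wide (its x), 27 mm high, about 0.06 kg, lying flat, end on to the rail; its +y points to the robot, its -y end, 45 mm from here, faces the rail. Centres are about 63 mm apart along jig y; the row is out of line and each block a little askew.
- block_2: Sanding block 2; origin at the centre of its underside, axes as at its centre.
- block_3_center (a point): Centre of cork sanding block 3 of 4 equal ones (counted along jig +y): 90 mm long (its y), 46 mm wide (its x), 27 mm high, about 0.06 kg, lying flat, end on to the rail; its +y points to the robot, its -y end, 45 mm from here, faces the rail. Centres are about 63 mm apart along jig y; the row is out of line and each block a little askew.
- block_3: Sanding block 3; origin at the centre of its underside, axes as at its centre.
- block_4_center (a point): Centre of cork sanding block 4 of 4 equal ones (counted along jig +y): 90 mm long (its y), 46 mm wide (its x), 27 mm high, about 0.06 kg, lying flat, end on to the rail; its +y points to the robot, its -y end, 45 mm from here, faces the rail. Centres are about 63 mm apart along jig y; the row is out of line and each block a little askew.
- block_4: Sanding block 4; origin at the centre of its underside, axes as at its centre.
- finger_plane_2_center (a point): Small brass finger plane, 29x60x31 mm, bystander left of the work; this point is its centre.
- spool_clamp_1_center (a point): Turned wooden spool clamp standing upright, 35 mm across, 68 mm high, bystander left of the row; this point is its centre.
- pin_tin_center (a point): Open round brass tin of pins, 65 mm across, 28 mm high, bystander right of the row; this point is its centre.
Things that resemble listed ones, but are neither listed nor needed, are in the scene too. What is shaped like the block_3 but pink or purple is not meant.

How it is judged:
By the outcome, as a careful person would: the job done as asked, in the order asked, and still so for the second after the job is handed in, with the robot touching nothing.
It also fails if it takes over 64 s, if anything falls off the work surface, if the arm or the gripper's body presses on something with over 40 N, if the wrist force passes 120 N, or if a joint passes its speed limit or range.

## Working session

There is one attempt and no reset: what is moved stays moved. The work goes in short steps, Python scripts to look and compute and a shell command to move; the robot and the scene stay as the last step left them, time stands still between calls to the robot, and variables do not carry over. Pictures are saved under pics/ and viewed, and the job is handed in when it is done.

```bash
ls; mkdir -p pics; python3 - <<'E'
from workcell import read_state, viewer, job, bot
import cv2
print(read_state()); print(bot.grasp_offset,[a for a in dir(bot) if a[0]!='_'])
for n in ("scene","top"):
    c=viewer.read_camera(n); cv2.imwrite(f"pics/{n}0.png",c["pixels"][:,:,::-1])
    print({k:v for k,v in c.items() if k!="pixels"})
E
```

```text
pics
{'time': 0.0, 'q': array([ 1.19607999e+00,  2.64725676e-01,  1.60538044e+00, -2.39356844e-05,
        1.27370145e+00, -3.68786847e-02]), 'joint_vel': array([ 0.00049892, -0.00124703,  0.00090999, -0.00072665, -0.00087006,
        0.0008543 ]), 'joint_torque': array([-4.17261137e-03, -5.15127218e+01, -3.67300200e+01, -4.85661876e-04,
        1.32826509e-02,  3.29049624e-05]), 'tool_pos': array([0.22343151, 0.63610347, 0.20157714]), 'tcp_rot': array([-0.52807054, -3.09645464,  0.00341263]), 'wrist_force': array([ 0.44446416, -0.21577243, -0.15446249]), 'torque': array([ 0.03719107, -0.0048063 , -0.01036576]), 'width': 1.0009701375102091}
0.0187 ['MotionError', 'grasp_offset']
{'vertical_fov': 49.923112109200474, 'cx': 317.2120539268762, 'cy': 199.1582141185613, 'view': array([[ 0.65826941, -0.75272349,  0.0094192 , -0.48613804],
       [ 0.54099764,  0.48173817,  0.6893837 , -0.28590085],
       [-0.5234529 , -0.44870444,  0.72433514, -0.84668995],
       [ 0.        ,  0.        ,  0.        ,  1.        ]])}
{'vertical_fov': 51.968345631826914, 'cx': 325.980709184389, 'cy': 199.63845522394092, 'view': array([[-0.19812293, -0.98016373, -0.00513586, -0.06151298],
       [ 0.95408616, -0.19404741,  0.228178  , -0.5950945 ],
       [-0.2246484 ,  0.04030724,  0.97360589, -0.88865853],
       [ 0.        ,  0.        ,  0.        ,  1.        ]])}
```

View pics/scene0.png

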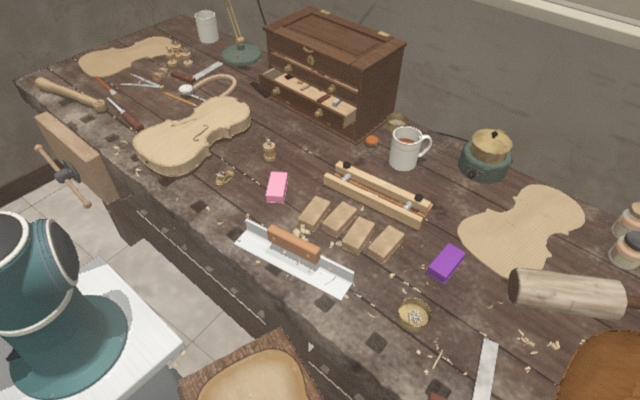

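View pics/top0.png

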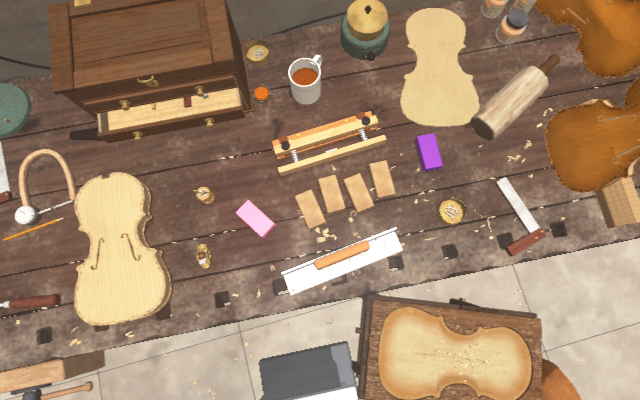

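The scene shows the orange-gripped straightedge standing in front of the four cork blocks, with the jig behind them at top px (275–385, 110–175). Next I'll zoom in for accurate edges.

```bash
python3 - <<'E'
import cv2
a=cv2.imread("pics/top0.png")[95:300,235:475]; cv2.imwrite("pics/tz.png",cv2.resize(a,None,fx=3.3,fy=2.9*3.3/2.9 if 0 else 2.9,interpolation=cv2.INTER_CUBIC)[:, :790])
a=cv2.imread("pics/scene0.png")[150:300,225:445]; cv2.imwrite("pics/sz.png",cv2.resize(a,None,fx=3.6,fy=3.6,interpolation=cv2.INTER_CUBIC))
E
```

```text
(no output)
```

View pics/tz.png

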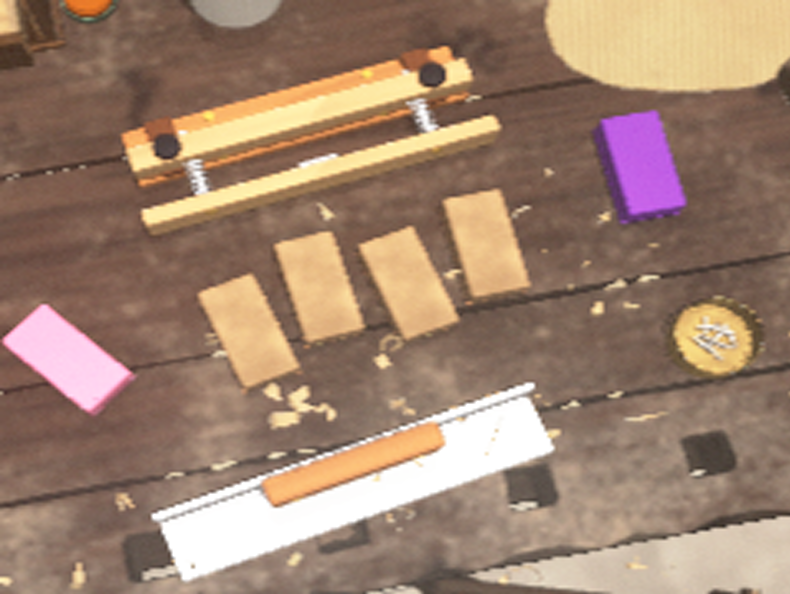

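View pics/sz.png

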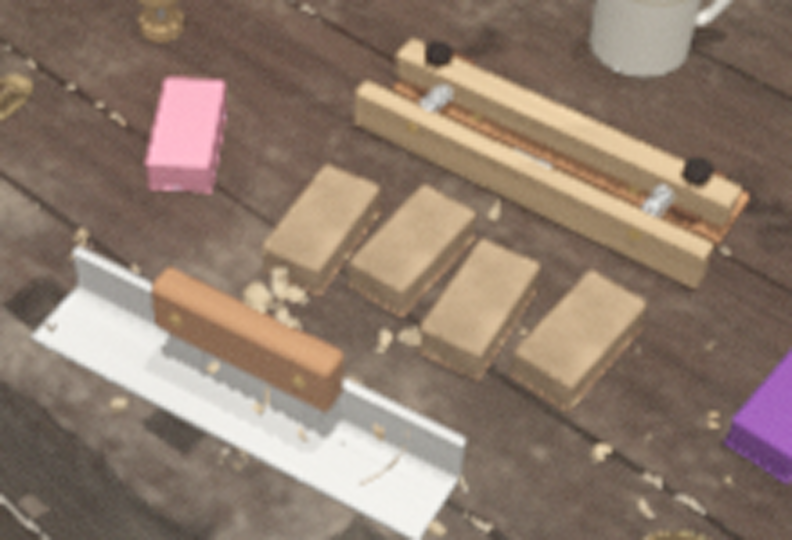

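```bash
cat > h.py <<'E'
import numpy as np, cv2
from workcell import read_state, viewer, job, bot
def ray(c,u,v,z):
    f=200/np.tan(np.radians(c["vertical_fov"])/2)
    R=c["view"][:3,:3]; t=c["view"][:3,3]
    C=-R.T@t
    d=R.T@np.array([(u-c["cx"])/f,-(v-c["cy"])/f,-1])
    return C+d*(z-C[2])/d[2]
def T(u,v): return 235+u/3.3,95+v/2.9
def S(u,v): return 225+u/3.6,150+v/3.6
E
python3 - <<'E'
from h import *
t=viewer.read_camera("top"); s=viewer.read_camera("scene")
np.set_printoptions(precision=4,suppress=True)
print("cam",-t["view"][:3,:3].T@t["view"][:3,3])
def line(n,c,F,pts,z):
    P=[ray(c,*F(*p),z) for p in pts]
    d=P[1]-P[0]; print(n,P[0][:2],P[1][:2],"len",np.linalg.norm(d),"ang of normal",np.degrees(np.arctan2(d[1],d[0]))+90)
line("rail rear top T",t,T,[(142,211),(495,118)],.038)
line("rail front top T",t,T,[(148,223),(499,128)],.038)
line("rail front top S",s,S,[(357,92),(706,250)],.038)
line("rail front bot S",s,S,[(358,122),(700,287)],.004)
line("foot back T",t,T,[(185,580),(553,448)],.003)
line("blade front top T",t,T,[(153,516),(535,384)],.040)
line("blade front top S",s,S,[(78,248),(465,440)],.040)
line("grip front top T",t,T,[(265,488),(437,425)],.078)
line("grip back top T",t,T,[(273,505),(443,445)],.078)
line("grip front top S",s,S,[(172,268),(342,352)],.078)
line("grip back top S",s,S,[(153,284),(330,382)],.078)
# blocks
hsv=cv2.cvtColor(t["pixels"],cv2.COLOR_RGB2HSV)
m=((hsv[...,0]>8)&(hsv[...,0]<24)&(hsv[...,1]>70)&(hsv[...,2]>140)).astype(np.uint8)*255
m=cv2.morphologyEx(m,cv2.MORPH_OPEN,np.ones((3,3)))
for k in cv2.findContours(m,cv2.RETR_EXTERNAL,cv2.CHAIN_APPROX_NONE)[0]:
    if 200<cv2.contourArea(k)<2000:
        x,y,w,h=cv2.boundingRect(k)
        if 270<x<420 and 90<y<300:
            P=np.array([ray(t,p[0][0],p[0][1],.027)[:2] for p in k])
            r=cv2.minAreaRect((P*1000).astype(np.float32)); print((x,y,w,h),np.round(r[0],1),np.round(r[1],1),round(r[2],1)); print(np.round(cv2.boxPoints(r)).astype(int).tolist())
E
```

```text
cam [ 0.3559 -0.1399  1.0007]
rail rear top T [ 0.6804 -0.0803] [ 0.7096 -0.3569] len 0.278052103981142 ang of normal 6.02777640623566
rail front top T [ 0.669  -0.0829] [ 0.7    -0.3577] len 0.27656390822726945 ang of normal 6.437903072612102
rail front top S [ 0.6698 -0.084 ] [ 0.708 -0.357] len 0.2756429511822959 ang of normal 7.978503486731668
rail front bot S [ 0.6733 -0.0829] [ 0.7062 -0.3606] len 0.27968504031689295 ang of normal 6.755176905769247
foot back T [ 0.3752 -0.0542] [ 0.4274 -0.3387] len 0.2892724590683034 ang of normal 10.397984072136722
blade front top T [ 0.4278 -0.0443] [ 0.478  -0.3312] len 0.2912663893058941 ang of normal 9.923585583381353
blade front top S [ 0.431  -0.0453] [ 0.4814 -0.3297] len 0.28884646024732863 ang of normal 10.042551385803819
grip front top T [ 0.4308 -0.126 ] [ 0.4551 -0.2505] len 0.12685903210557936 ang of normal 11.04471470539562
grip back top T [ 0.4171 -0.1288] [ 0.4391 -0.251 ] len 0.12425903268191163 ang of normal 10.231321703235807
grip front top S [ 0.439  -0.1287] [ 0.46   -0.2505] len 0.12357147739298036 ang of normal 9.774114
[... 152 characters left out ...]
 [ 24.9 135.4] 10.1
[[418, -126], [442, -260], [467, -255], [443, -122]]
(290, 190, 36, 59) [ 544.8 -127.1] [ 84.6 139.9] 82.1
[[470, -159], [608, -179], [620, -95], [481, -76]]
(318, 175, 27, 38) [ 594.  -196.3] [91.7 46.4] 4.6
[[546, -177], [550, -223], [642, -216], [638, -170]]
(344, 173, 30, 39) [ 584.6 -267.2] [90.3 56.8] 10.5
[[535, -247], [545, -303], [634, -287], [624, -231]]
(369, 160, 27, 38) [ 605.8 -326.2] [91.1 46.8] 1.5
[[560, -304], [561, -351], [652, -348], [651, -302]]
(281, 135, 105, 40) [ 691.2 -221.9] [ 25.2 279.5] 7.0
[[662, -85], [696, -362], [721, -359], [687, -82]]
(272, 111, 106, 48) [ 749.8 -213.7] [ 55.9 275.8] 6.7
[[706, -80], [738, -354], [794, -347], [761, -73]]
```

```bash
cat >> h.py <<'E'
from scipy.spatial.transform import Rotation as Ro
def rows(p,yaw_deg,st=None):
    """tool-frame shift(mm)+turn to reach pos p with tool down & tool y along +-(cos yaw,sin yaw)"""
    st=st or read_state(); R0=Ro.from_rotvec(st["tcp_rot"])
    best=None
    for sg in (1,-1):
        y=sg*np.array([np.cos(np.radians(yaw_deg)),np.sin(np.radians(yaw_deg)),0]); z=np.array([0,0,-1.])
        D=R0.inv()*Ro.from_matrix(np.c_[np.cross(y,z),y,z])
        rv=D.as_rotvec()
        if best is None or np.linalg.norm(rv)<np.linalg.norm(best): best=rv
    return np.round(R0.inv().apply(np.array(p)-st["tool_pos"])*1000,1), np.round(best,4)
E
python3 - <<'E'
from h import *
np.set_printoptions(precision=4,suppress=True)
for p in [(.35,.4,.2),(.45,.15,.2),(.438,-.187,.12),(.438,-.187,.047)]: print(rows(p,10.1))
t=viewer.read_camera("top")
print("tin",ray(t,451,211,.02), "purple",ray(t,*T(625,220),.01),"pink",ray(t,*T(133,380),.02))
print(Ro.from_rotvec(read_state()["tcp_rot"]).as_matrix())
E
```

```text
(array([-197.7, -181.1,    2.3]), array([-0.0014,  0.0007,  1.0567]))
(array([-374.9, -383.8,    2.5]), array([-0.0014,  0.0007,  1.0567]))
(array([-475.3, -705.6,   83. ]), array([-0.0014,  0.0007,  1.0567]))
(array([-475.3, -705.5,  156. ]), array([-0.0014,  0.0007,  1.0567]))
tin [ 0.4937 -0.4732  0.02  ] purple [ 0.6081 -0.4385  0.01  ] pink [ 0.5424 -0.0474  0.02  ]
[[-0.9435  0.3314 -0.0004]
 [ 0.3314  0.9435 -0.0011]
 [ 0.     -0.0012 -1.    ]]
```

```bash
python3 -m crank '-40 -36 0 0 0 0.1 0;-80 -72 1 0 0 0.25 0;-120 -109 2 0 0 0.4 0;-160 -145 2 0 0 0.55 0;-198 -181 2 0 0 0.7 0;-233 -222 2 0 0 0.85 0;-268 -263 2 0 0 1.0 0;-304 -304 2 0 0 1.0567 0;-340 -344 2 0 0 1.0567 0;-375 -384 2 0 0 1.0567 0;-392 -437 2 0 0 1.0567 0;-408 -490 2 0 0 1.0567 0;-425 -544 10 0 0 1.0567 0;-442 -598 30 0 0 1.0567 0;-459 -652 50 0 0 1.0567 0;-475 -705 70 0 0 1.0567 0;-475 -705 70 0 0 1.0567 0;-475 -705 70 0 0 1.0567 0;-475 -705 70 0 0 1.0567 0'
python3 - <<'E'
from h import *
print(rows((.438,-.187,.047),10.1))
for n in("top","scene"):
    t=viewer.read_camera(n); cv2.imwrite(f"pics/{n}1.png",t["pixels"][:,:,::-1])
E
```

```text
time: 2.62
tool_pos: [0.4388, -0.1847, 0.1335]
tcp_rot: [2.015, 2.409, 0.001]
wrist_force: [0.0, 0.4, 0.3]
width: 1.003
(array([-2.1, -1.3, 86.5]), array([0.001 , 0.0003, 0.0017]))
```

View pics/scene1.png

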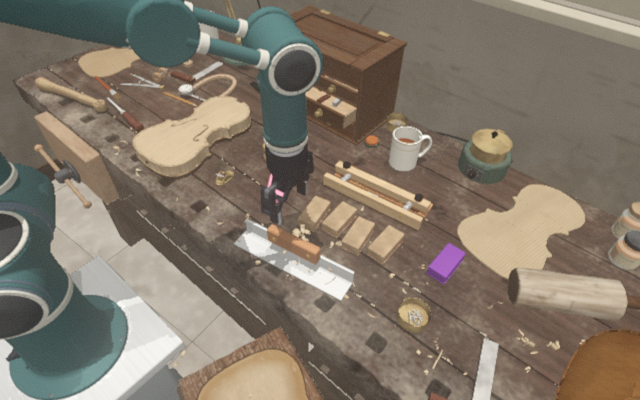

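```bash
python3 - <<'E'
from h import *
for n in("top","scene"):
    c=viewer.read_camera(n); f=200/np.tan(np.radians(c["vertical_fov"])/2)
    for p in [(.4388,-.1847,.1335),(.4388,-.1847,.078)]:
        q=c["view"][:3,:3]@np.array(p)+c["view"][:3,3]; print(n,c["cx"]+f*q[0]/-q[2],c["cy"]-f*q[1]/-q[2])
E
python3 -c "
import cv2;a=cv2.imread('pics/scene1.png')[140:300,220:400];cv2.imwrite('pics/s1z.png',cv2.resize(a,None,fx=3.6,fy=3.6))"
```

```text
top 341.1196051131474 251.90548261854013
top 340.35652939174065 254.4876638185234
scene 289.9018665419328 220.93557926254007
scene 290.8338525631263 237.5453052545506
```

View pics/s1z.png

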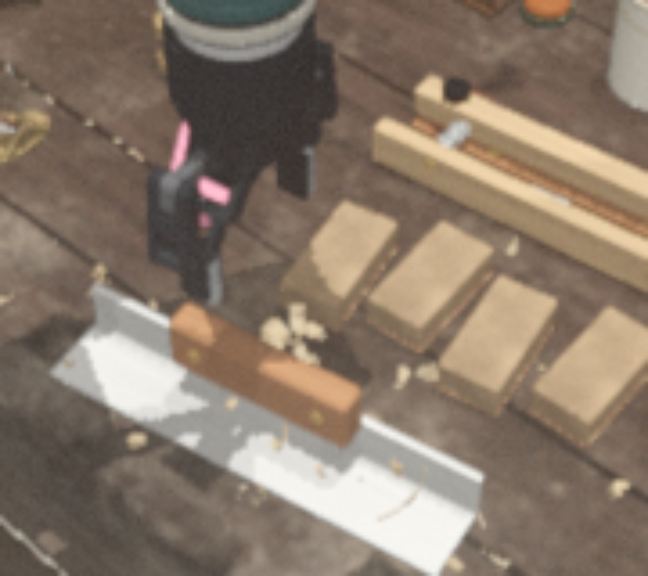

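View pics/top1.png

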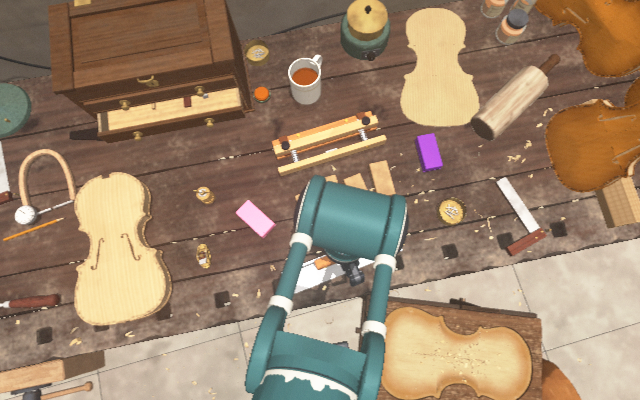

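```bash
python3 -m crank '-2 -1 20 0 0 0 0;-2 -1 40 0 0 0 0;-2 -1 60 0 0 0 0;-2 -1 72 0 0 0 0;-2 -1 80 0 0 0 0;-2 -1 84 0 0 0 0;-2 -1 85 0 0 0 0;-2 -1 85 0 0 0 0'
python3 -c "
import sys;sys.path.insert(0,'.')
from h import *
c=viewer.read_camera('scene');cv2.imwrite('pics/s2z.png',cv2.resize(c['pixels'][140:300,220:400,::-1],None,fx=3.6,fy=3.6)); print(read_state()['tool_pos'])"
```

```text
time: 3.82
tool_pos: [0.4379, -0.1881, 0.0483]
tcp_rot: [2.017, 2.408, 0.0]
wrist_force: [-0.0, 0.0, -0.7]
width: 1.001
[ 0.43799866 -0.18814631  0.04838877]
```

View pics/s2z.png

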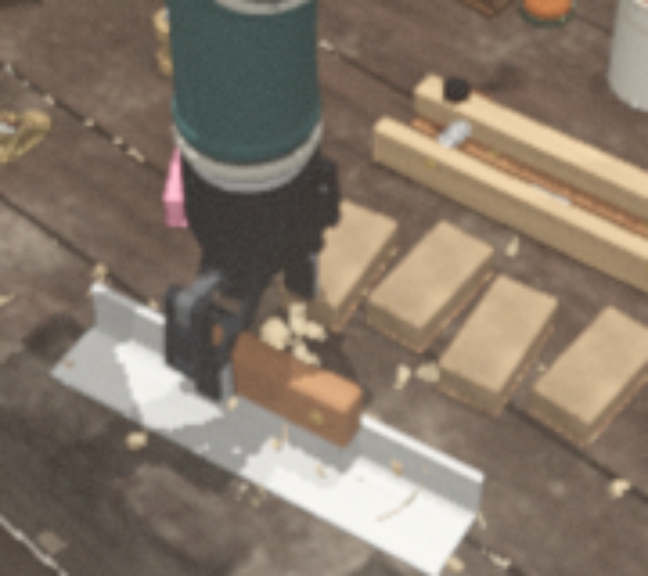

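```bash
python3 -m crank '0 0 0 0 0 0 60;0 0 0 0 0 0 120;0 0 0 0 0 0 160;0 0 0 0 0 0 200;0 0 0 0 0 0 255;0 0 0 0 0 0 255;0 0 0 0 0 0 255;0 0 0 0 0 0 255' 60
python3 -c "
import sys;sys.path.insert(0,'.')
from h import *
c=viewer.read_camera('scene');cv2.imwrite('pics/s3z.png',cv2.resize(c['pixels'][140:300,220:400,::-1],None,fx=3.6,fy=3.6)); print(read_state())"
```

```text
time: 4.88
tool_pos: [0.4382, -0.1879, 0.0483]
tcp_rot: [2.017, 2.408, 0.001]
wrist_force: [3.7, 2.0, 2.5]
width: 0.218
{'time': 4.925, 'q': array([-4.57697446e-01,  4.33112631e-02,  2.16679711e+00,  4.17811715e-04,
        9.30333241e-01, -6.34156088e-01]), 'joint_vel': array([ 1.35416729e-03, -1.24202559e-03,  1.88563649e-03,  1.86403843e-03,
       -5.13391451e-05, -1.39042678e-03]), 'joint_torque': array([-1.38303269e+00, -3.14983499e+01, -2.82526016e+01, -8.24734401e-01,
        5.64909428e-01, -2.67341020e-03]), 'tool_pos': array([ 0.43819525, -0.18795068,  0.04827707]), 'tcp_rot': array([2.01669202e+00, 2.40749487e+00, 9.39972537e-04]), 'wrist_force': array([3.18961177, 1.52498548, 3.76536556]), 'torque': array([ 0.30542729, -0.46417994, -0.00576895]), 'width': 0.21392695888707083}
```

View pics/s3z.png

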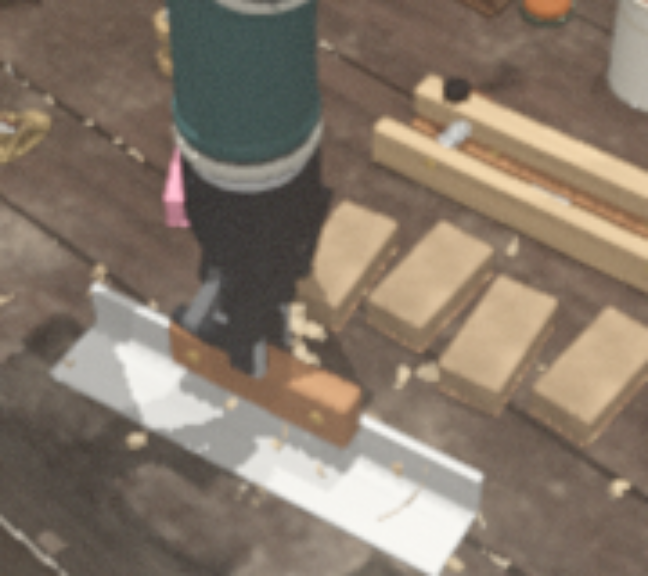

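```bash
python3 - <<'E'
from h import *
t=viewer.read_camera("top")
img=cv2.cvtColor(cv2.imread("pics/top0.png"),cv2.COLOR_BGR2GRAY).astype(float)
def edge(img,c,p0,p1,z,off,name,sgn=None,col=True):
    P=[]
    for s in np.linspace(.05,.95,60):
        u=p0[0]+s*(p1[0]-p0[0]); v=p0[1]+s*(p1[1]-p0[1])
        vs=np.arange(-4,4.01,.2)
        g=cv2.remap(img.astype(np.float32),np.full((1,len(vs)),u,np.float32),(v+off+vs)[None].astype(np.float32),cv2.INTER_LINEAR)[0]
        d=np.gradient(cv2.GaussianBlur(g[None],(9,1),2)[0])*(sgn)
        P.append(ray(c,u,v+off+vs[np.argmax(d)],z)[:2])
    P=np.array(P)
    for _ in range(3):
        vx,vy,x0,y0=cv2.fitLine((P*1000).astype(np.float32),cv2.DIST_HUBER,0,.01,.01).ravel()
        r=((P*1000-[x0,y0])@[-vy,vx]); P=P[abs(r)<max(1.5,2*np.std(r))]
    a=np.degrees(np.arctan2(vy,vx)); a=(a+90)%180; a=a if a<90 else a-180
    n=np.array([np.cos(np.radians(a)),np.sin(np.radians(a))])
    print(name,"n",len(P),"normal",round(a,2),"offset@6.7",round(float(np.mean(P@n)),4),"mid",np.mean(P,0).round(4),"std",r.std().round(2))
rr=[T(142,211),T(495,118)]; rb=[T(148,233),T(499,138)]
edge(img,t,*rr,.038,0,"rail rear top",1)
edge(img,t,*rb,.004,0,"rail front bottom",-1)
edge(img,t,T(133,171),T(470,82),.056,0,"bar front",-1)
s=viewer.read_camera("scene"); g2=cv2.cvtColor(cv2.imread("pics/scene0.png"),cv2.COLOR_BGR2GRAY).astype(float)
edge(g2,s,S(358,124),S(700,287),.004,0,"S front bottom",-1)
edge(g2,s,S(357,92),S(706,250),.038,0,"S front top",-1)
edge(g2,s,S(78,248),S(150,284),.040,0,"S blade top L",1)
edge(g2,s,S(78,248),S(465,440),.040,0,"S blade top L",1)
edge(img,t,T(185,580),T(553,448),.003,0,"T foot back",-1)
E
```

```text
rail rear top n 49 normal 6.67 offset@6.7 0.6685 mid [ 0.6987 -0.219 ] std 0.49
rail front bottom n 60 normal 6.44 offset@6.7 0.6662 mid [ 0.6955 -0.2221] std 0.29
bar front n 59 normal 6.68 offset@6.7 0.6966 mid [ 0.7259 -0.2094] std 0.49
S front bottom n 60 normal 6.54 offset@6.7 0.6577 mid [ 0.6882 -0.2282] std 0.53
S front top n 60 normal 6.69 offset@6.7 0.6546 mid [ 0.6858 -0.2278] std 0.44
S blade top L n 56 normal 9.53 offset@6.7 0.4201 mid [ 0.438  -0.0718] std 0.56
S blade top L n 45 normal 7.79 offset@6.7 0.4332 mid [ 0.4661 -0.2116] std 1.86
T foot back n 60 normal 10.09 offset@6.7 0.3601 mid [ 0.4005 -0.1951] std 0.38
```

```bash
cat >> h.py <<'E'
YAW=6.6
U=np.array([np.cos(np.radians(YAW)),np.sin(np.radians(YAW)),0]); V=np.array([-U[1],U[0],0])
def st():
    s=read_state(); p=s["tool_pos"]; y=Ro.from_rotvec(s["tcp_rot"]).as_matrix()[:,1]; y=y*np.sign(y[0])
    F=s["wrist_force"]; M=s["torque"]
    print("t %.2f a %.1f l %.1f z %.1f yaw %.2f | Fa %.1f Fl %.1f Fz %.1f Mz %.2f M %s w %.3f"%(s["time"],p@U*1e3,p@V*1e3,p[2]*1e3,np.degrees(np.arctan2(y[1],y[0])),F@U,F@V,F[2],M[2],np.round(M[:2],2),s["width"]))
def to(a,l,z): return rows(a*U+l*V+np.array([0,0,z]),YAW)
E
python3 -c "
from h import *
st(); print(to(.415,-.297,.0543)); R=Ro.from_rotvec(read_state()['tcp_rot']).as_matrix(); print(R.round(3))"
```

```text
t 5.03 a 413.7 l -237.1 z 48.3 yaw 10.10 | Fa 3.6 Fl 2.0 Fz 4.0 Mz 0.05 M [ 0.34 -0.56] w 0.217
(array([-59.9,  -2.3,  -6. ]), array([0.0011, 0.0004, 0.061 ]))
[[-0.175  0.985  0.001]
 [ 0.985  0.175 -0.   ]
 [-0.     0.001 -1.   ]]
```

```bash
python3 -m crank '0 0 -2 0 0 0 255;0 0 -4 0 0 0 255;0 0 -6 0 0 0 255;0 0 -6 0 0 0 255;-10 0 -6 0 0 0.01 255;-20 -1 -6 0 0 0.025 255;-30 -1 -6 0 0 0.04 255;-40 -2 -6 0 0 0.05 255;-50 -2 -6 0 0 0.061 255;-60 -2 -6 0 0 0.061 255;-60 -2 -6 0 0 0.061 255;-60 -2 -6 0 0 0.061 255'
python3 -c "
from h import *
st(); c=viewer.read_camera('scene');cv2.imwrite('pics/s4z.png',cv2.resize(c['pixels'][140:300,220:440,::-1],None,fx=3.6,fy=3.6))"
```

```text
time: 6.52
tool_pos: [0.4459, -0.2471, 0.0538]
tcp_rot: [-2.09, -2.345, -0.0]
wrist_force: [-0.2, -0.2, -3.9]
width: 0.209
t 6.53 a 414.6 l -296.7 z 53.8 yaw 6.59 | Fa -0.3 Fl -0.2 Fz -3.9 Mz -0.03 M [-0.01 -0.03] w 0.209
```

View pics/s4z.png

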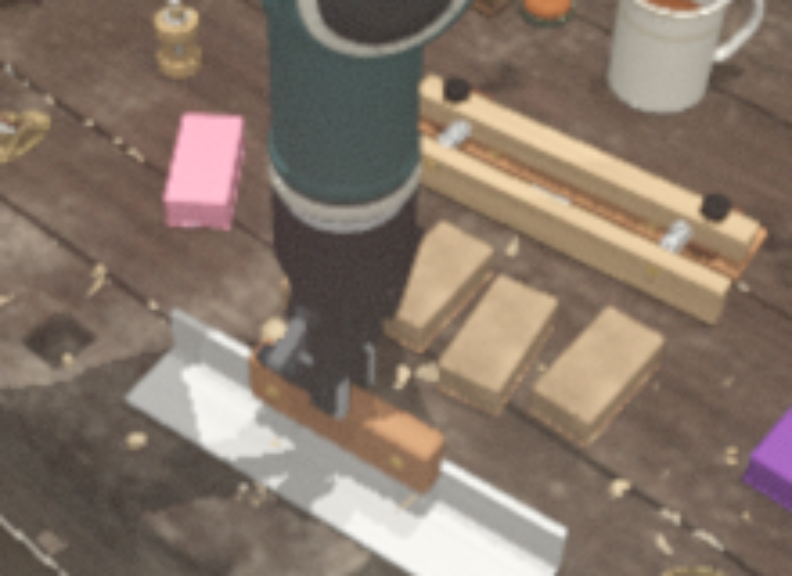

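```bash
python3 -m crank '0 0 2 0 0 0 255;0 0 4 0 0 0 255;0 5 4 0 0 0 255;0 11 4 0 0 0 255;0 17 4 0 0 0 255;0 23 4 0 0 0 255;0 29 4 0 0 0 255;0 35 4 0 0 0 255;0 41 4 0 0 0 255;0 47 4 0 0 0 255;0 53 4 0 0 0 255;0 59 4 0 0 0 255;0 65 4 0 0 0 255;0 71 4 0 0 0 255;0 77 4 0 0 0 255;0 83 4 0 0 0 255;0 89 4 0 0 0 255;0 95 4 0 0 0 255;0 100 4 0 0 0 255;0 100 4 0 0 0 255'
python3 -c "
from h import *
st(); 
for n in ('scene','top'):
  c=viewer.read_camera(n);x,y=(235,140) if n=='scene' else (260,110); cv2.imwrite('pics/%s5z.png'%n,cv2.resize(c['pixels'][y:y+160,x:x+220,::-1],None,fx=3.6,fy=3.6))"
```

```text
time: 9.07
tool_pos: [0.5461, -0.2358, 0.0499]
tcp_rot: [2.089, 2.346, 0.001]
wrist_force: [-0.0, 0.3, -4.3]
width: 0.211
t 9.07 a 515.4 l -297.0 z 49.9 yaw 6.61 | Fa 0.0 Fl 0.3 Fz -4.3 Mz -0.01 M [0.05 0.04] w 0.211
```

View pics/scene5z.png

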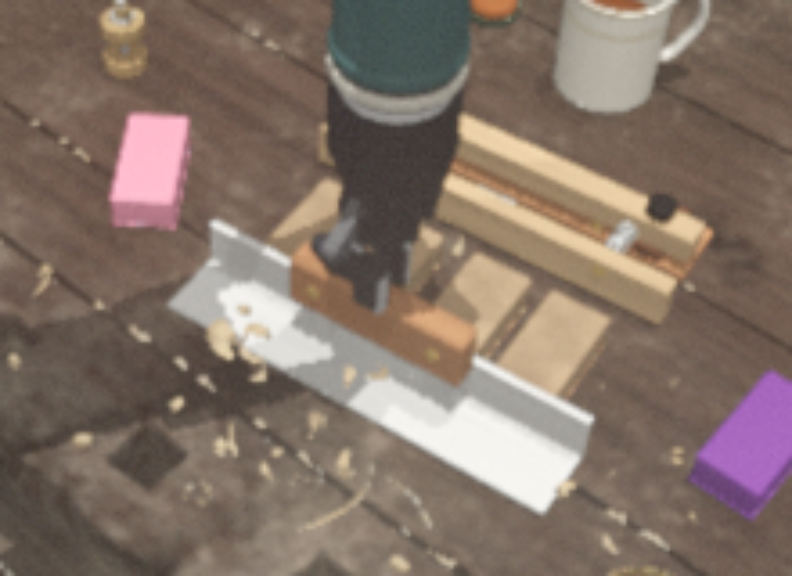

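View pics/top5z.png

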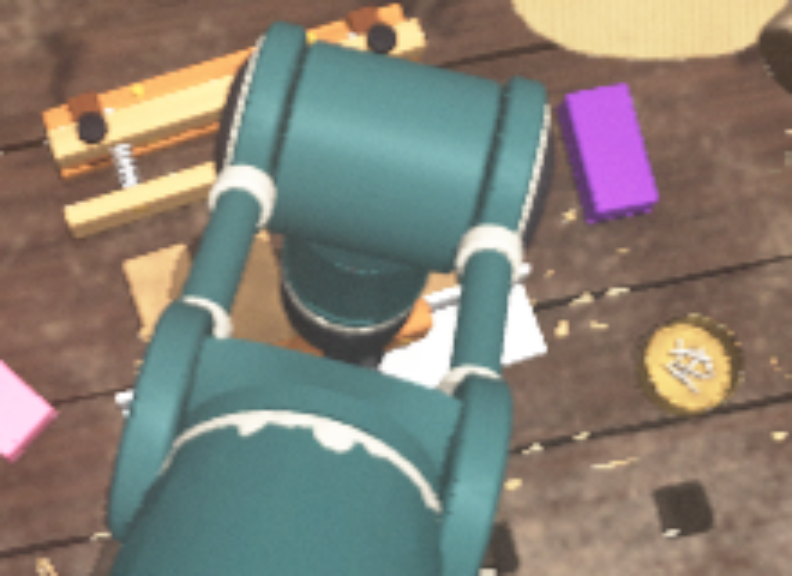

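```bash
python3 -m crank '0 5 0 0 0 0 255;0 10 0 0 0 0 255;0 15 0 0 0 0 255;0 19 0 0 0 0 255;0 22 0 0 0 0 255;0 24 0 0 0 0 255'; python3 -c "
from h import *
st()"; python3 -m crank '0 1 0 0 0 0 255;0 2 0 0 0 0 255;0 3 0 0 0 0 255'; python3 -c "
from h import *
st()
for n in ('scene',):
  c=viewer.read_camera(n);x,y=(235,140) if n=='scene' else (260,110); cv2.imwrite('pics/%s6z.png'%n,cv2.resize(c['pixels'][y:y+160,x:x+220,::-1],None,fx=3.6,fy=3.6))"
```

```text
time: 9.93
tool_pos: [0.5695, -0.233, 0.0499]
tcp_rot: [-2.09, -2.346, 0.0]
wrist_force: [-0.4, 0.0, -3.1]
width: 0.212
t 9.93 a 538.9 l -296.9 z 49.9 yaw 6.61 | Fa -0.4 Fl 0.1 Fz -3.1 Mz -0.03 M [-0.05  0.39] w 0.212
time: 10.3
tool_pos: [0.5722, -0.2327, 0.0499]
tcp_rot: [-2.09, -2.346, 0.0]
wrist_force: [-1.7, -0.6, -3.6]
width: 0.218
t 10.30 a 541.7 l -296.9 z 49.9 yaw 6.60 | Fa -1.8 Fl -0.4 Fz -3.6 Mz -0.02 M [-0.08  0.31] w 0.218
```

View pics/scene6z.png

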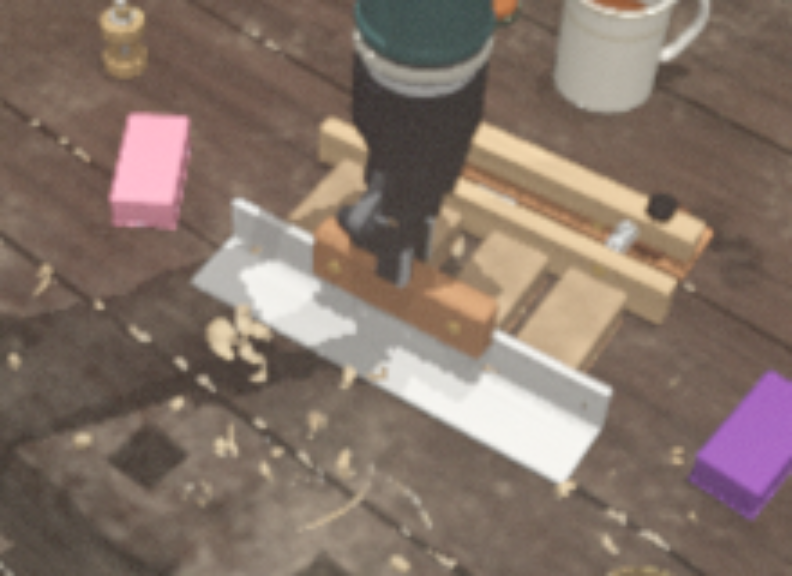

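```bash
for i in 1; do python3 -m crank '0 0.5 0 0 0 0 255;0 1 0 0 0 0 255'; done; python3 -c "
from h import *
st()"; python3 -m crank '0 0.5 0 0 0 0 255;0 1 0 0 0 0 255'; python3 -c "
from h import *
st()"; python3 -m crank '0 0.5 0 0 0 0 255;0 1 0 0 0 0 255';python3 -c "
from h import *
st()"
```

```text
time: 10.6
tool_pos: [0.5732, -0.2326, 0.0499]
tcp_rot: [-2.09, -2.346, 0.0]
wrist_force: [-1.0, -0.3, -3.9]
width: 0.214
t 10.60 a 542.7 l -296.9 z 49.9 yaw 6.61 | Fa -1.0 Fl -0.2 Fz -3.9 Mz -0.02 M [-0.06  0.35] w 0.214
time: 10.85
tool_pos: [0.5743, -0.2325, 0.0499]
tcp_rot: [2.09, 2.346, -0.0]
wrist_force: [-1.7, 0.0, -2.4]
width: 0.216
t 10.85 a 543.8 l -296.9 z 49.9 yaw 6.61 | Fa -1.7 Fl 0.2 Fz -2.4 Mz -0.02 M [-0.07  0.38] w 0.216
time: 11.1
tool_pos: [0.5753, -0.2323, 0.0499]
tcp_rot: [2.09, 2.346, -0.0]
wrist_force: [-1.1, -0.3, -2.4]
width: 0.212
t 11.10 a 544.8 l -296.9 z 49.9 yaw 6.61 | Fa -1.2 Fl -0.1 Fz -2.4 Mz 0.01 M [-0.08  0.39] w 0.212
```

```bash
S='from h import *;st()'; python3 -m crank '0 0.5 0 0 0 0 255;0 1 0 0 0 0 255' >/dev/null; python3 -c "$S"; python3 -m crank '0 0.5 0 0 0 0 255;0 1 0 0 0 0 255'>/dev/null; python3 -c "$S"; python3 -m crank '0 0.5 0 0 0 0 255;0 1 0 0 0 0 255'>/dev/null;python3 -c "$S"
```

```text
t 11.35 a 545.8 l -297.0 z 49.9 yaw 6.61 | Fa -1.4 Fl -0.0 Fz -2.6 Mz -0.05 M [-0.09  0.36] w 0.207
t 11.60 a 546.8 l -296.9 z 49.9 yaw 6.61 | Fa -1.6 Fl -0.7 Fz -3.1 Mz -0.04 M [-0.03  0.33] w 0.215
t 11.85 a 547.6 l -296.9 z 49.8 yaw 6.61 | Fa -2.8 Fl -0.1 Fz -2.5 Mz 0.02 M [-0.13  0.6 ] w 0.215
```

```bash
S='from h import *;st()'; python3 -m crank '0 0.3 0 0 0 0 255;0 0.6 0 0 0 0 255' >/dev/null; python3 -c "$S"; python3 -m crank '0 0.3 0 0 0 0 255;0 0.6 0 0 0 0 255'>/dev/null; python3 -c "$S
c=viewer.read_camera('scene');x,y=(290,170);cv2.imwrite('pics/s7z.png',cv2.resize(c['pixels'][y:y+90,x:x+150,::-1],None,fx=5.2,fy=5.2,interpolation=cv2.INTER_CUBIC))"
```

```text
t 12.10 a 547.8 l -296.9 z 49.8 yaw 6.61 | Fa -3.4 Fl -0.5 Fz -2.0 Mz -0.01 M [-0.14  0.82] w 0.213
t 12.35 a 548.4 l -296.8 z 49.8 yaw 6.61 | Fa -5.8 Fl 0.5 Fz -0.9 Mz 0.03 M [-0.12  1.11] w 0.217
```

View pics/s7z.png

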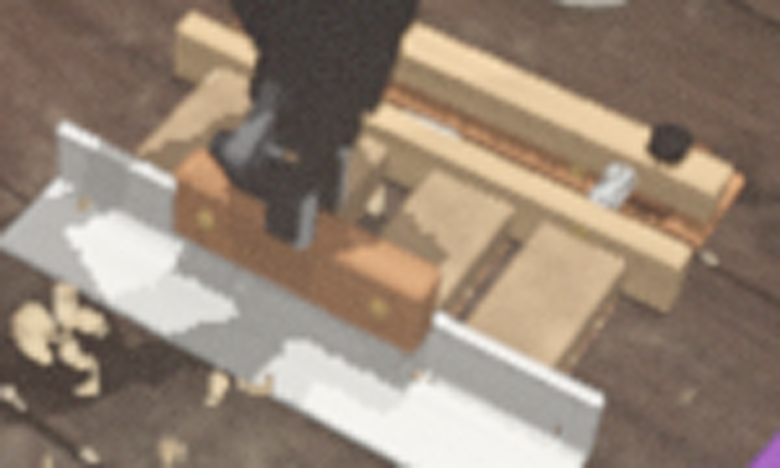

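```bash
S='from h import *;st()'; python3 -m crank '0 0.3 0 0 0 0 255;0 0.6 0 0 0 0 255;0 0.6 0 0 0 0 255' >/dev/null; python3 -c "$S"; python3 -m crank '0 0.3 0 0 0 0 255;0 0.6 0 0 0 0 255;0 0.6 0 0 0 0 255'>/dev/null; python3 -c "$S"
```

```text
t 12.78 a 548.9 l -296.8 z 49.8 yaw 6.61 | Fa -5.8 Fl 0.0 Fz -1.2 Mz 0.02 M [-0.11  1.16] w 0.216
t 13.15 a 549.2 l -296.8 z 49.8 yaw 6.62 | Fa -6.9 Fl -1.3 Fz -0.8 Mz 0.02 M [-0.17  1.32] w 0.216
```

```bash
S='from h import *;st()'; python3 -m crank '0 0.3 0 0 0 0 255;0 0.7 0 0 0 0 255;0 0.7 0 0 0 0 255;0 0.7 0 0 0 0 255;0 0.7 0 0 0 0 255' >/dev/null; python3 -c "$S
for n in ('scene','top'):
  c=viewer.read_camera(n);x,y=(290,165) if n=='scene' else (260,110);cv2.imwrite('pics/%s8z.png'%n,cv2.resize(c['pixels'][y:y+95,x:x+150,::-1],None,fx=5.2,fy=5.2,interpolation=cv2.INTER_CUBIC))"
```

```text
t 13.78 a 549.6 l -296.8 z 49.8 yaw 6.62 | Fa -7.0 Fl 0.3 Fz 0.3 Mz -0.06 M [-0.15  1.5 ] w 0.215
```

View pics/scene8z.png

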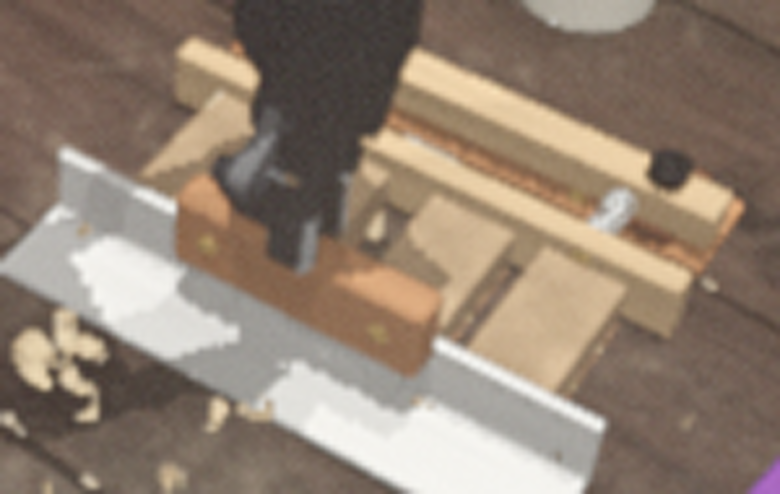

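View pics/top8z.png

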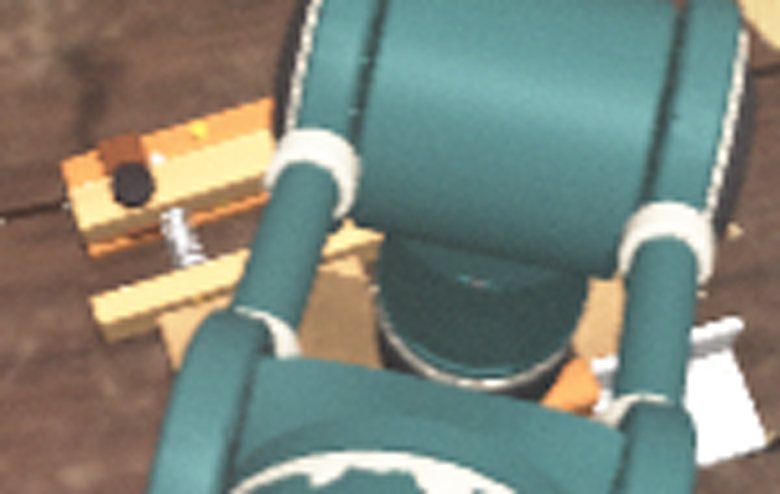

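```bash
cat > rs.py <<'E'
from h import *
c=viewer.read_camera('scene'); g1=cv2.cvtColor(c['pixels'],cv2.COLOR_RGB2GRAY); g0=cv2.imread('pics/scene0.png',0)
cv2.imwrite('pics/now.png',c['pixels'][:,:,::-1])
f=200/np.tan(np.radians(c["vertical_fov"])/2)
def pr(p):
    q=c["view"][:3,:3]@np.array(p)+c["view"][:3,3]; return np.array([c["cx"]+f*q[0]/-q[2],c["cy"]-f*q[1]/-q[2]])
F0=np.array([.6858,-.2278,.038]); 
def shift(l,h=.038,back=.0):
    # profile along U through the rail rear/front top edge at lateral l: position of strongest edges
    out=[]
    for g in (g0,g1):
        acc=0
        for dl in np.linspace(-.006,.006,13):
            b=F0+V*(l+dl)
            s=np.arange(-.012,.030,.0003)
            P=np.array([pr(b+U*x) for x in s]).astype(np.float32)
            acc=acc+cv2.remap(g.astype(np.float32),P[None,:,0],P[None,:,1],cv2.INTER_CUBIC)[0]
        out.append(acc-acc.mean())
    k=[ (np.corrcoef(out[0][20:-20],out[1][20+d:len(s)-20+d])[0,1],d*.3) for d in range(-20,21)]
    return max(k)
for l in (.13,.12,.11,-.06,-.08,-.10,-.115,-.13): print(l,[np.round(x,2) for x in shift(l)])
E
python3 rs.py
```

```text
0.13 [np.float64(1.0), np.float64(1.2)]
0.12 [np.float64(0.91), np.float64(0.9)]
0.11 [np.float64(0.91), np.float64(-0.3)]
-0.06 [np.float64(1.0), np.float64(0.9)]
-0.08 [np.float64(0.96), np.float64(1.5)]
-0.1 [np.float64(1.0), np.float64(1.2)]
-0.115 [np.float64(1.0), np.float64(0.6)]
-0.13 [np.float64(0.98), np.float64(0.9)]
```

```bash
python3 -m crank '0 0.4 0 0 0 0 255;0 0.8 0 0 0 0 255;0 1 0 0 0 0 255;0 1 0 0 0 0 255;0 1 0 0 0 0 255;0 1 0 0 0 0 255' >/dev/null; python3 -c 'from h import *;st()'; python3 rs.py
```

```text
t 14.68 a 550.2 l -296.8 z 49.7 yaw 6.62 | Fa -8.7 Fl 0.9 Fz 0.5 Mz 0.05 M [-0.28  1.67] w 0.217
0.13 [np.float64(1.0), np.float64(1.5)]
0.12 [np.float64(0.92), np.float64(1.2)]
0.11 [np.float64(0.91), np.float64(0.0)]
-0.06 [np.float64(1.0), np.float64(1.2)]
-0.08 [np.float64(0.97), np.float64(1.2)]
-0.1 [np.float64(1.0), np.float64(1.5)]
-0.115 [np.float64(1.0), np.float64(1.2)]
-0.13 [np.float64(0.98), np.float64(1.2)]
```

```bash
python3 -m crank '0 -0.5 0 0 0 0 255;0 -1 0 0 0 0 255;0 -1.5 0 0 0 0 255;0 -2 0 0 0 0 255;0 -2.5 0 0 0 0 255;0 -3 0 0 0 0 255;0 -4 0 0 0 0 255;0 -5 0 0 0 0 255;0 -7 0 0 0 0 255;0 -10 0 0 0 0 255;0 -16 0 0 0 0 255;0 -24 0 0 0 0 255;0 -34 0 0 0 0 255;0 -46 0 0 0 0 255;0 -58 0 0 0 0 255;0 -70 0 0 0 0 255;0 -82 0 0 0 0 255;0 -94 0 0 0 0 255;0 -102 0 0 0 0 255;0 -102 0 0 0 0 255' ; python3 -c 'from h import *;st()'; python3 rs.py|head -0; python3 -c "
import cv2;a=cv2.imread('pics/now.png')[150:300,235:455];cv2.imwrite('pics/now9.png',cv2.resize(a,None,fx=3.6,fy=3.6,interpolation=2))"
```

```text
time: 17.23
tool_pos: [0.4804, -0.2433, 0.0498]
tcp_rot: [-2.09, -2.345, -0.0]
wrist_force: [0.6, 0.5, -3.7]
width: 0.215
t 17.23 a 449.2 l -296.9 z 49.8 yaw 6.57 | Fa 0.6 Fl 0.4 Fz -3.7 Mz 0.01 M [-0.   -0.01] w 0.215Exception ignored on flushing sys.stdout:
BrokenPipeError: [Errno 32] Broken pipe
```

View pics/now9.png

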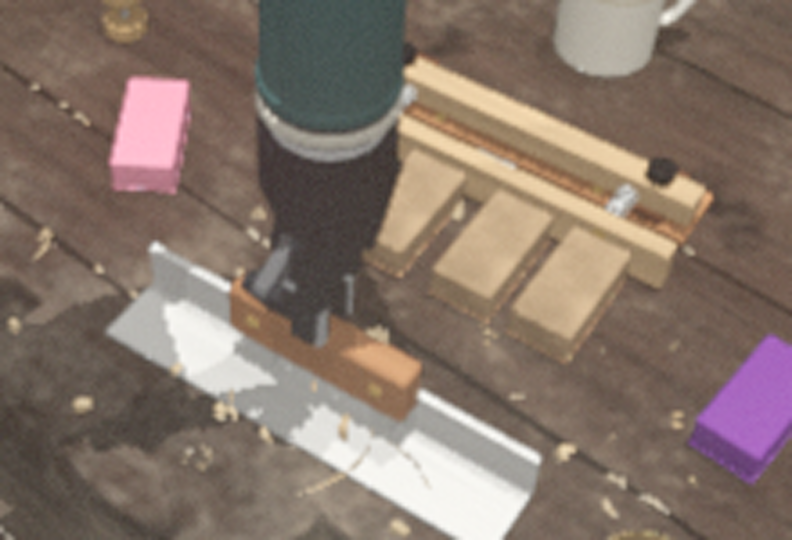

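```bash
python3 -m crank '0 0 0.5 0 0 0 255;0 0 1 0 0 0 255;0 0 1.3 0 0 0 255;0 0 1.3 0 0 0 255' ; python3 -m crank '0 0 0.3 0 0 0 255;0 0 0.3 0 0 0 255' |grep -E 'force|pos'
```

```text
time: 17.77
tool_pos: [0.4811, -0.2432, 0.0485]
tcp_rot: [-2.089, -2.346, -0.0]
wrist_force: [0.7, -0.2, -3.6]
width: 0.21
tool_pos: [0.4812, -0.2432, 0.0485]
wrist_force: [0.3, 0.7, -2.8]
```

```bash
python3 -m crank '0 0 0.3 0 0 0 255;0 0 0.3 0 0 0 255' |grep -E 'force|pos';  python3 -m crank '0 0 0.3 0 0 0 255;0 0 0.3 0 0 0 255' |grep -E 'force|pos'
```

```text
tool_pos: [0.4814, -0.2433, 0.0483]
wrist_force: [1.2, 1.1, -0.9]
tool_pos: [0.4816, -0.2433, 0.0482]
wrist_force: [1.1, 1.9, 0.6]
```

```bash
python3 -m crank '0 0 0 0 0 0 200;0 0 0 0 0 0 190;0 0 0 0 0 0 170;0 0 0 0 0 0 130;0 0 0 0 0 0 80;0 0 0 0 0 0 40;0 0 0 0 0 0 0;0 0 0 0 0 0 0;0 0 0 0 0 0 0' 20; python3 -c "
from h import *
st()
c=viewer.read_camera('scene');cv2.imwrite('pics/s10.png',cv2.resize(c['pixels'][150:300,235:455,::-1],None,fx=3.6,fy=3.6,interpolation=2))"
```

```text
time: 19.65
tool_pos: [0.481, -0.2433, 0.0477]
tcp_rot: [2.09, 2.346, -0.0]
wrist_force: [0.3, -0.4, -0.2]
width: 0.997
t 19.65 a 449.9 l -296.9 z 47.7 yaw 6.61 | Fa 0.3 Fl -0.5 Fz -0.2 Mz 0.09 M [-0.02 -0.04] w 0.997
```

View pics/s10.png

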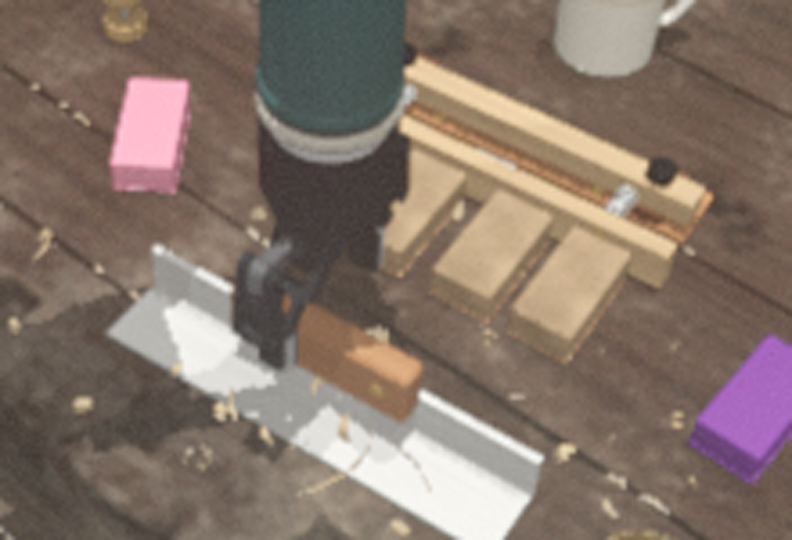

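Released. I'll raise the arm straight up, then swing it left so the row can be seen.

```bash
python3 -m crank '0 0 -8 0 0 0 0;0 0 -20 0 0 0 0;0 0 -40 0 0 0 0;0 0 -70 0 0 0 0;0 0 -110 0 0 0 0;0 0 -150 0 0 0 0;40 0 -170 0 0 0 0;90 0 -170 0 0 0 0;140 0 -170 0 0 0 0;190 0 -170 0 0 0 0;240 0 -170 0 0 0 0;290 0 -170 0 0 0 0;340 0 -170 0 0 0 0;390 0 -170 0 0 0 0;430 0 -170 0 0 0 0;430 0 -170 0 0 0 0'
python3 -c "
from h import *
st()
for n in ('scene','top'):
  c=viewer.read_camera(n);cv2.imwrite('pics/%s11.png'%n,c['pixels'][:,:,::-1]);x,y=(235,150) if n=='scene' else (255,100); cv2.imwrite('pics/%s11z.png'%n,cv2.resize(c['pixels'][y:y+160,x:x+220,::-1],None,fx=3.6,fy=3.6,interpolation=2))"
```

```text
time: 21.7
tool_pos: [0.4313, 0.1862, 0.2188]
tcp_rot: [2.085, 2.35, 0.003]
wrist_force: [-0.4, -0.3, 0.9]
width: 1.0
t 21.70 a 449.8 l 135.4 z 218.8 yaw 6.85 | Fa -0.5 Fl -0.2 Fz 0.9 Mz -0.05 M [-0.   -0.04] w 1.000
```

View pics/top11.png

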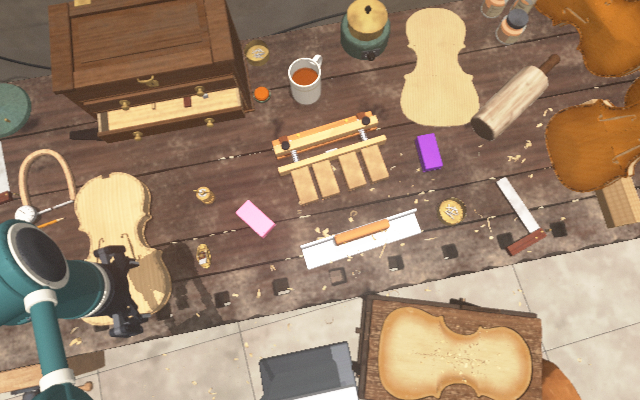

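View pics/top11z.png

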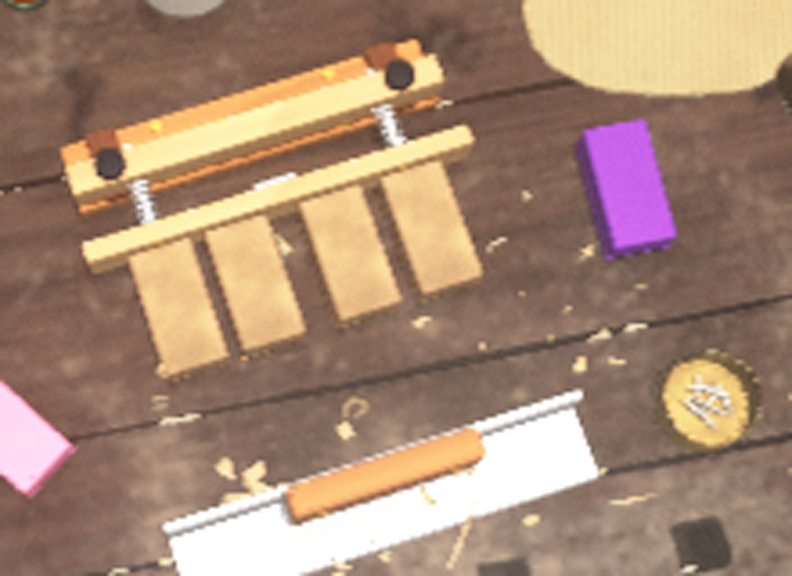

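View pics/scene11z.png

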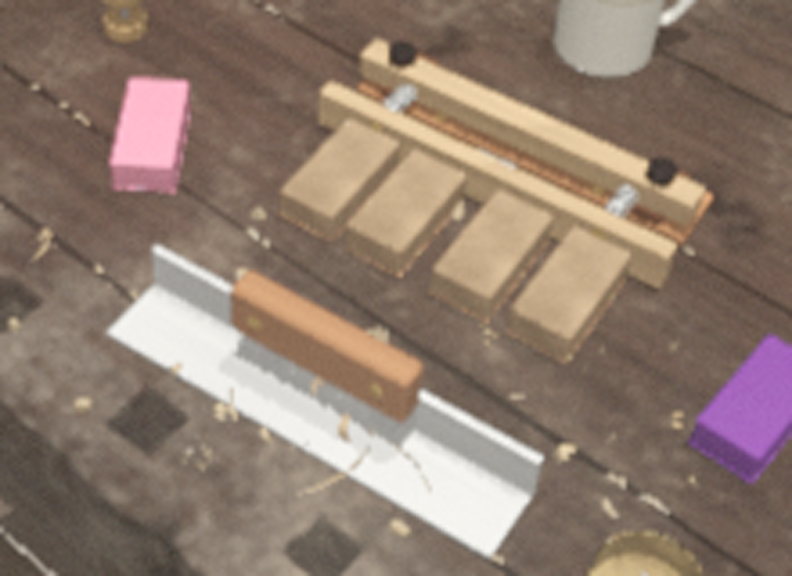

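```bash
python3 - <<'E'
from h import *
t=viewer.read_camera("top")
hsv=cv2.cvtColor(cv2.imread("pics/top11.png"),cv2.COLOR_BGR2HSV)
m=((hsv[...,0]>8)&(hsv[...,0]<24)&(hsv[...,1]>70)&(hsv[...,2]>140)).astype(np.uint8)
pts=np.argwhere(m[130:215,280:400])+[130,280]
W=np.array([ray(t,u,v,.027) for v,u in pts]); a=W@U*1e3; l=W@V*1e3
for c in (-395,-332,-266,-204):
    k=(abs(l-c)<32)&(a>555)&(a<645); ll=l[k]; mid=np.median(ll)
    e=[a[k&(abs(l-mid-o)<3)].min() for o in (-14,0,14)]
    # axis slope
    s=np.polyfit([x for x in range(580,640,6)],[np.median(l[k&(abs(a-x)<3)]) for x in range(580,640,6)],1)[0]
    print(round(mid,1),"near end",np.round(e,1),"axis deg",round(np.degrees(s),2))
A=cv2.imread("pics/top0.png").astype(int);B=cv2.imread("pics/top11.png").astype(int)
for n,x,y,w in (("plane/spool",190,180,30),("plane",190,240,30),("pink",232,195,48),("tin",435,195,34),("purple",412,130,34)):
    print(n,abs(A-B)[y:y+w,x:x+w].mean().round(1))
E
```

```text
-390.5 near end [561.4 563.6 560.2] axis deg -3.21
-331.3 near end [559.8 563.6 560.2] axis deg -0.61
-262.9 near end [562.8 563.3 559.9] axis deg -7.57
-205.2 near end [560.4 563.3 559.9] axis deg 1.87
plane/spool 4.7
plane 5.7
pink 4.8
tin 8.0
purple 6.2
```

```bash
python3 - <<'E'
from h import *
def Z(n,u,v): return np.array(((235,150) if n=='scene' else (255,100)))+np.array([u,v])/3.6
def fit(n,p0,p1,z):
    c=viewer.read_camera(n); img=cv2.cvtColor(c["pixels"],cv2.COLOR_RGB2GRAY).astype(np.float32)
    p0=Z(n,*p0);p1=Z(n,*p1);d=(p1-p0)/np.linalg.norm(p1-p0);nn=np.array([-d[1],d[0]])
    k=np.arange(-2.4,2.41,.2);P=[]
    for s in np.linspace(.15,.85,40):
        q=p0+s*(p1-p0)+k[:,None]*nn
        g=cv2.remap(img,q[None,:,0].astype(np.float32),q[None,:,1].astype(np.float32),cv2.INTER_CUBIC)[0]
        gr=np.abs(np.gradient(cv2.GaussianBlur(g[None],(5,1),1)[0])); j=np.argmax(gr)
        P.append(ray(c,*q[j],z)[:2])
    P=np.array(P); vx,vy,x0,y0=cv2.fitLine((P*1000).astype(np.float32),cv2.DIST_HUBER,0,.01,.01).ravel()
    a=np.degrees(np.arctan2(vy,vx))-YAW; a=(a+45)%90-45
    m=np.array([x0,y0]); r=(P*1000-m)@[-vy,vx]
    return round(float(a),2), np.round([m@U[:2],m@V[:2]],1), "res %.2f"%np.median(abs(r))
print("top sides")
for n,L in (("top",[((131,258),(168,374)),((190,237),(228,355)),((208,232),(243,352)),((268,215),(305,332)),((303,212),(345,322)),((367,188),(403,297)),((385,180),(427,295)),((443,163),(483,272))]),
  ("scene",[((355,120),(283,188)),((400,148),(328,217)),((415,150),(348,220)),((466,180),(395,250)),((495,190),(432,265)),((553,218),(490,295)),((575,228),(511,305)),((632,262),(570,340))])):
    for p in L: print(n,fit(n,*p,.027))
print("near ends")
for p in [((168,375),(228,355)),((243,355),(305,332)),((345,322),(403,297)),((427,298),(483,272))]: print("top",fit("top",*p,.027))
for p in [((283,188),(330,215)),((348,220),(395,250)),((432,265),(490,297)),((511,305),(568,340))]: print("scene",fit("scene",*p,.027))
E
```

```text
top sides
top (-0.12, array([ 606.5, -183.8]), 'res 0.39')
top (-0.12, array([ 606.1, -228.3]), 'res 0.28')
top (-0.04, array([ 605.5, -239.2]), 'res 0.17')
top (-1.05, array([ 602.3, -284. ]), 'res 0.51')
top (-0.01, array([ 597.8, -308. ]), 'res 0.25')
top (0.38, array([ 606.6, -352.8]), 'res 0.24')
top (0.07, array([ 603.8, -367.5]), 'res 0.02')
top (0.27, array([ 604.7, -412.1]), 'res 0.18')
scene (0.1, array([ 612.7, -184.3]), 'res 0.33')
scene (-0.17, array([ 601.4, -229.3]), 'res 0.29')
scene (0.11, array([ 612.1, -239.6]), 'res 0.28')
scene (-0.02, array([ 605.1, -284.6]), 'res 0.32')
scene (0.24, array([ 609.9, -308.6]), 'res 0.28')
scene (0.51, array([ 608.4, -353.4]), 'res 0.23')
scene (-0.5, array([ 610.6, -368.1]), 'res 0.27')
scene (-0.31, array([ 606.5, -412.9]), 'res 0.19')
near ends
top (-0.28, array([ 564.8, -206.7]), 'res 0.13')
top (-0.47, array([ 565. , -260.9]), 'res 0.16')
top (-0.38, array([ 565. , -333.2]), 'res 0.16')
top (0.42, array([ 565.1, -391.5]), 'res 0.13')
scene (0.76, array([ 565.5, -208. ]), 'res 0.29')
scene (0.44, array([ 565.5, -261.4]), 'res 0.29')
scene (0.91, array([ 565.5, -331.4]), 'res 0.39')
scene (-0.54, array([ 565.7, -390.7]), 'res 0.28')
```

Both views put the blocks within about 0.5° of square, and their near ends agree to 0.3 mm. I'm handing the job in.

```bash
python3 -c "
from workcell import job; print(job.finish_job())"
```

```text
the job is handed in; nothing more can be done
None
```

I pushed the row back with the straightedge and handed the job in at about 22 s; the verdict isn't known. I gripped the straightedge, turned and shifted it to face the row squarely, and pushed until the rail gave. Then I drew it straight back about 100 mm, stood it on its foot, let go and moved the arm clear.

- **Push:** the rail gave about 1.2–1.5 mm at both ends, measured in the scene camera. The hard stop is at 6 mm. Push force peaked at about 9 N, with no twist showing at the wrist.
- **Bench contact:** under full pressure the wrist force suggests the straightedge was partly resting on the bench, so some of that 9 N may be friction there.
- **Row:** the near ends of the four blocks agree to about 0.3 mm in both views. Most side and end fits are within 0.5° of square. A few ran to 0.5–1°, but the two views disagree on those, so I take it as pixel noise.
- **Disagreeing check:** a first, rougher colour-mask check gave block angles up to 7.6°. I put that down to wood shavings and neighbouring blocks caught in the mask, and the later edge fits did not confirm it.
- **Bystanders:** the finger plane, spool clamp, pin tin and the pink and purple blocks showed no visible movement. That rests on comparing the before and after images by eye and by pixel difference; I did not measure their positions.

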